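# Roll an oil filter onto the line and chock it

### The arm

A 6-joint arm with a two-finger parallel gripper is mounted at the origin on the work surface. World frame = base frame: x ahead of the robot, y to its left, z up, the work surface at z = 0. Lengths are in mm, angles in rad, forces in N, time in s.
With the tool pointing down it reaches from about 275 to 1000 mm from the base axis. Payload 8.4 kg.
Tool frame: the origin (TCP) lies at the centre of the arm's flange, where the gripper is bolted on; the fingertips stand 173 mm ahead of it and the grasp point (between the pads) lies 155 mm ahead of it (tcp_to_tips is the distance from the TCP to the fingertips, in mm); z points along the fingers, x is the direction in which the jaws open and shut, and the axes are right-handed (so a half turn about z gives the same grasp; the last joint's range is limited). The gripper opens to 85 mm and grips with 20 to 120 N. Pads are 22 mm wide; open, the fingers measure 114 mm over their backs; the gripper's body (76 mm by 85 mm) begins 54 mm behind the grasp point. The pads swing forward as they close: fully open they stand 13 mm farther back than shut.
Start: joints at [1.188, 0.353, 1.633, -0, 1.155, -0.002], TCP at [232.289, 580.234, 404.681] pointing down, gripper open.
Joint ranges: [-2.63, 2.63], [-0.92, 2.1], [0.06, 2.66], [-1.3, 4.44], [0, 2.69], [-3.02, 3.02]. Speed limits (rad/s): [2.22, 2.22, 2.79, 3.14, 3.14, 3.14].

### API

Orientations are given as [roll, pitch, yaw] about the fixed x, y, z axes, in that order (R = Rz(yaw) Ry(pitch) Rx(roll)).
In Python, from rig import sense, grab_frame, camera_info, sign_off, tcp_to_tips gives the robot as it stands.
- The arm moves only by the shell command python3 -m creep 'ROWS' [FORCE]. ROWS is text: rows parted by semicolons, each of 5 numbers parted by spaces: the opening in per cent of the stroke, from 0 (shut) to 100 (fully open), then the shift along the tool's x, y, z in cm, then the turn about the tool's z in degrees. In form: fingers tx ty tz roll; .... A call has 1 to 20 rows; each row is the pose to reach, as a shift and turn from the pose measured when the call began, along the tool's axes at that moment; what a row does not reach only later rows make up. A row lasts 1/10 s, in which the tool goes at most 50 mm and 8.59 degrees, less where a joint would pass 70% of its speed; a pose out of reach is approached as far as the arm can. A call with a gripper value outside its range is refused whole. The fingers move at their own pace and stop on an object; FORCE is the grip in N (left out, the last holds). Time passes only in rows, so rows that repeat a pose let the fingers close. It gives the time, the measured TCP pose, the force and the opening at its end, in the units of the state.
- sense(): the state, without advancing time (a new reading comes with each control period).
- grab_frame(name): name is "scene" or "top" or "wrist"; returns (picture, depth): 480x640x3 uint8, blue, green, red; 480x640 float32, mm along the optical axis (not along the pixel's ray), 0 where there is no reading.
- camera_info(name): a dict with "vertical_fov" (degrees; the focal length in pixels is half the picture's height over the tangent of half this angle, whatever the lens; pixels are square), "cx", "cy" (the principal point, pixels), "world_to_cam" (4x4, takes a point from world to camera coordinates). Camera axes: x right, y down, z forward; pixel columns grow to the right and rows downward; lengths in mm; the calibration is good to about 2 mm. The wrist camera is an equidistant fisheye: a pixel r from the principal point sees the ray r / f radians off the axis. A picture is of the moment at which its call begins: read the wrist's pose just before it. camera_info takes no time and is no camera call; for the wrist camera it gives the pose at the moment of the call.
- sign_off(): hands the job in, once; it reports no verdict.
The state is a dict: "clock": time; "qpos": joint angles; "qvel": joint speeds; "joint_efforts": joint torques, N m; "eef_pos": TCP position; "tcp_rot": TCP orientation; "contact_force": force on the tool from outside, world axes, zero at the start; "wrist_torque": the same for the moment, N m; "opening": opening from 0.0 (shut) to 1.0 (fully open).
Only numpy, scipy, OpenCV 4.12 (cv2) and the standard library are available. Lean on these libraries where they do the work, as an engineer would, in place of code of your own. Each camera call takes 0.05 s, during which the arm holds its last target.

### The job

Roll the oil filter along the holding board, without gripping or lifting it, until it lies on the scribed line hard up against the slanted stop along its whole length, and leave it still there. Then set the loose chock on the board behind it, sloped nose towards the filter and about mid-length, and press it up firmly so the filter cannot roll back: lean on it with about 10 N and not much more, because the thin can dents, and let go, leaving it there. Leave the spray can, wrench and red case alone.

Things in the scene. Friction and masses are not known exactly. Their poses are not given: they have to be found in the camera images.
- board: Bare metal board fixed on the bench, 360 (x) x 220 (y) x 8 mm. Origin: centre of its underside (bench level); x points to its stop end, z up. On that end is a rigid steel stop, 150 mm wide, 55 mm high, its face sloped 70 degrees from the board and leaning away: it meets the board at x = +109 mm, so that a filter touching it lies exactly on the line.
- line (a point): Middle of the thin line scribed right across the board (along y) at board x = +75 mm; on the board's top face, 8 mm above the bench. Axes as the board's.
- filter_center (a point): Centre of the oil filter: white closed metal can, 96 mm diameter, 140 mm long, 0.5 to 0.9 kg, lying on the board, 56 mm above the bench. Its y axis is the cylinder's axis (x and z turn as it rolls). Rolls freely with hardly any resistance. Thin-walled: the fingers may push it with 15 N at most.
- filter: The same oil filter; origin at its centre too, axes as filter_center.
- chock_grip (a point): Grip point of the loose chock (see chock): 30 mm above its underside, mid-width, 15 mm behind the middle of its length. x: towards its sloped nose, z up. Grip it here across its flat 44 mm width. When chock and filter touch on the board, this point is 94 to 102 mm behind the filter's axis, by how far the nose is out (not measured: feel for the touch).
- chock: Black nylon wedge chock, 90 long (x) x 44 wide (y) x 55 mm high, 0.2 kg, on the bench left or right of the board. Origin: centre of its underside. Its nose slopes 70 degrees; its foot is 45 to 53 mm ahead of the origin: the nose is screw-set 0 to 8 mm out, locked. The touch is stiff, 5 N per mm or more. Drags with under 1 N; 75 to 95 % of a level push, 30 to 50 mm up, reaches the filter.
- spray: Bystander: upright red metal spray can, 60 mm diameter, 150 mm high, beside the board. Origin: centre of its underside.
- wrench: Bystander: steel wrench, 180 mm long, lying on the bench. Origin: on its underside; x along it.
- case: Bystander: red plastic tool case, 120 x 180 x 45 mm, on the bench. Origin: centre of its underside.
Things that resemble listed ones, but are neither listed nor needed, are in the scene too. What is shaped like the filter but turquoise is not meant. Of the things that look like the chock, take the one that is farthest to the robot's left at the start.

How it is judged (in metres and radians):
On the way, in this order (a step that is already met when the one before it is completed fails the run):
1. the filter lies still on the line (within 2.5 mm, square to within 0.04 rad) and the chock is not touching it (x of filter_center in the frame of board between 0.0725 and 0.0775 m and angle between the y axis of filter_center and the y axis of board, either way round below 0.04 rad and linear speed of filter below 0.01 m/s and contact force between chock and filter below 0.05 N), for 0.2 s.
2. with the filter on the line the chock, on the board, presses on the filter with at least 6 N (x of filter_center in the frame of board between 0.0725 and 0.0775 m and contact force between chock and filter above 6 N and z of chock_grip in the frame of board below 0.042 m), for 0.2 s.
At the end, for the whole second after the job is handed in: The filter lies still on the line (axis within 2.5 mm, square within 0.04 rad); the released chock stands flat on the board, square within 0.15 rad, its grip point 90 to 106 mm behind the line and under 108 mm from the filter's centre (level), so close behind it near mid-length (x of filter_center in the frame of board between 0.0725 and 0.0775 m and angle between the y axis of filter_center and the y axis of board, either way round below 0.04 rad and linear speed of each of filter, chock below 0.01 m/s and x of chock_grip in the frame of board between -0.0305 and -0.0155 m and horizontal distance between chock_grip and filter_center below 0.108 m and angle between the x axis of chock and the x axis of board, either way round below 0.15 rad and angle between chock's own z axis and vertical below 0.05 rad and z of chock_grip in the frame of board between 0.034 and 0.042 m); the robot touches nothing.
It fails at once if the filter is lifted off the board by more than 8 mm (z of filter_center in the frame of board above 0.064 m).
It fails at once if the fingers push the filter with more than 15 N (contact force between the fingers and filter above 15 N).
It fails at once if the chock presses on the filter with more than 11 N (contact force between chock and filter above 11 N).
It fails at once if the filter rolls off the board (z of filter_center in the frame of board below 0.045 m).
It fails at once if a bystander is moved by more than 20 mm (distance of any of spray, wrench, case from where it was at the start of the episode above 0.02 m).
It also fails if it takes over 72 s, if anything falls off the work surface, if the arm or the gripper's body presses on something with over 40 N, if the wrist force passes 120 N, or if a joint passes its speed limit or range.

## Working session

There is one attempt and no reset: what is moved stays moved. The work goes in short steps, Python scripts to look and compute and a shell command to move; the robot and the scene stay as the last step left them, time stands still between calls to the robot, and variables do not carry over. Pictures are saved under pics/ and viewed, and the job is handed in when it is done.

```bash
ls; mkdir -p pics; cat > h.py <<'E'
import numpy as np, cv2
from rig import sense, grab_frame, camera_info, sign_off, tcp_to_tips
def shot(name,fn):
    info=camera_info(name); p,d=grab_frame(name)
    cv2.imwrite('pics/%s.png'%fn,p); np.savez('pics/%s.npz'%fn,p=p,d=d,M=info['world_to_cam'],f=240/np.tan(np.radians(info['vertical_fov']/2)),cx=info['cx'],cy=info['cy'])
    return p,d,info
def load(fn):
    z=np.load('pics/%s.npz'%fn); return z
def cloud(fn):
    z=load(fn); d=z['d'].astype(float); v,u=np.mgrid[0:480,0:640]
    X=np.stack([(u-z['cx'])/z['f']*d,(v-z['cy'])/z['f']*d,d],-1)
    Mi=np.linalg.inv(z['M']); W=X@Mi[:3,:3].T+Mi[:3,3]
    W[d==0]=np.nan
    return z['p'],W
def st():
    s=sense(); print({k:np.round(v,3).tolist() for k,v in s.items()})
E
python3 - <<'E'
from h import *
st()
for n in('scene','top'):
    p,d,i=shot(n,n+'0'); print(n,i)
st()
E
```

```text
pics
{'clock': 0.0, 'qpos': [1.188, 0.354, 1.634, -0.0, 1.155, -0.002], 'qvel': [-0.001, -0.0, 0.001, 0.001, -0.002, 0.0], 'joint_efforts': [-0.001, -60.527, -34.205, -0.0, 0.01, -0.0], 'eef_pos': [232.188, 580.004, 403.948], 'tcp_rot': [3.142, 0.001, 1.19], 'contact_force': [1.201, -0.845, -0.142], 'wrist_torque': [-0.012, -0.065, 0.01], 'opening': 1.0}
scene {'vertical_fov': 47.26239501807073, 'cx': 319.1562510549293, 'cy': 238.90380723183668, 'world_to_cam': array([[-6.17418622e-01,  7.86634720e-01,  2.48879899e-04,
         3.36702694e+02],
       [ 5.04134470e-01,  3.95930948e-01, -7.67520111e-01,
        -2.21078288e+02],
       [-6.03856507e-01, -4.73755740e-01, -6.41024818e-01,
         1.61557556e+03],
       [ 0.00000000e+00,  0.00000000e+00,  0.00000000e+00,
         1.00000000e+00]])}
top {'vertical_fov': 51.1944109201844, 'cx': 324.1700418301885, 'cy': 243.76837118925934, 'world_to_cam': array([[-2.47629370e-02, -9.99545952e-01,  1.71664332e-02,
        -2.30766481e+00],
       [-9.93927377e-01,  2.27748435e-02, -1.07655352e-01,
         5.60483234e+02],
       [ 1.07215509e-01, -1.97280506e-02, -9.94040059e-01,
         1.26716854e+03],
       [ 0.00000000e+00,  0.00000000e+00,  0.00000000e+00,
         1.00000000e+00]])}
{'clock': 0.1, 'qpos': [1.188, 0.354, 1.634, -0.0, 1.155, -0.002], 'qvel': [0.003, -0.001, -0.002, 0.0, 0.002, 0.001], 'joint_efforts': [0.001, -60.636, -34.282, 0.0, 0.004, -0.0], 'eef_pos': [232.203, 580.027, 404.014], 'tcp_rot': [3.142, 0.001, 1.19], 'contact_force': [0.45, 0.119, -0.4], 'wrist_torque': [0.008, -0.028, -0.038], 'opening': 1.002}
```

View pics/scene0.png

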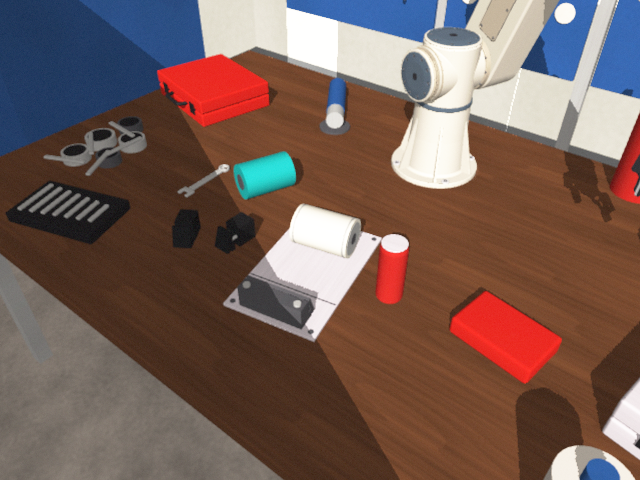

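View pics/top0.png

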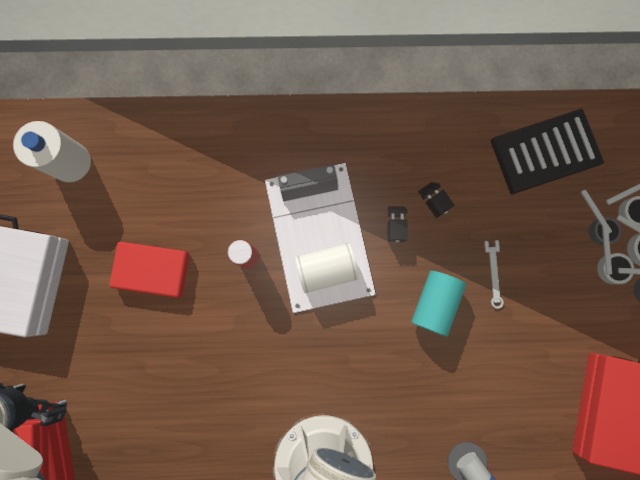

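```bash
python3 - <<'E'
from h import *
p,W=cloud('top0')
c=p[140:330,220:470]; cv2.imwrite('pics/topcrop0.png',cv2.resize(c,None,fx=3.2,fy=3.2,interpolation=cv2.INTER_CUBIC)[:600,:800])
p2,W2=cloud('scene0')
c=p2[190:340,160:410]; cv2.imwrite('pics/scenecrop0.png',cv2.resize(c,None,fx=3.2,fy=3.2,interpolation=cv2.INTER_CUBIC))
for n,u,v in [('chockA',398,224),('chockB',437,199),('filt',325,268),('spray',240,251),('stop',308,182),('boardc1',285,186),('bench',380,260),('turq',440,300),('case',150,270),('wrench',494,270)]:
    print(n,np.round(W[v,u],1))
E
```

```text
chockA [ 604.9 -206.2   49.3]
chockB [ 666.9 -308.6   54.7]
filt [493.  -14.7 104.9]
spray [535.4 184.8 144.4]
stop [716.7  22.4  62.1]
boardc1 [709.8  81.9  52.1]
bench [ 516.8 -162.6    2.2]
turq [ 408.8 -294.7   90.5]
case [502.1 427.2  44.4]
wrench [ 483.  -462.8    5.3]
```

View pics/topcrop0.png

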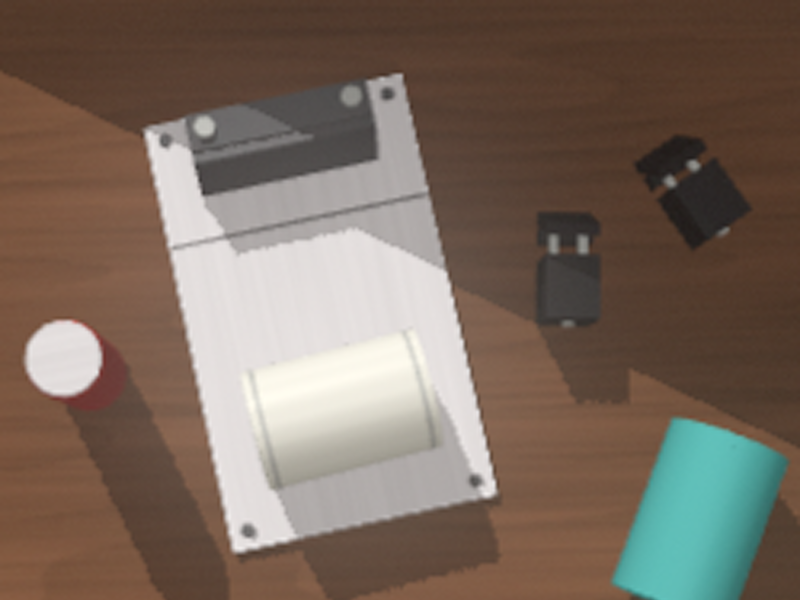

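View pics/scenecrop0.png

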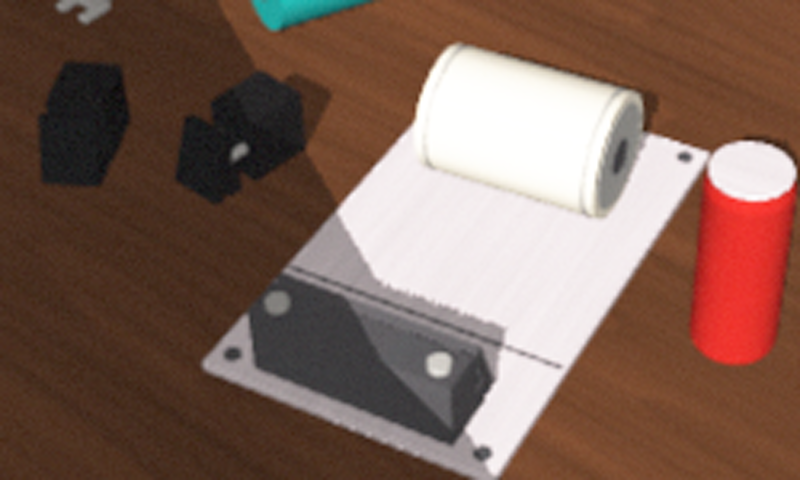

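```bash
cat >> h.py <<'E'
def pix2plane(z,u,v,h):
    Mi=np.linalg.inv(z['M']); r=Mi[:3,:3]@np.array([(u-z['cx'])/z['f'],(v-z['cy'])/z['f'],1.]); o=Mi[:3,3]
    return o+r*(h-o[2])/r[2]
E
python3 - <<'E'
from h import *
z=load('top0')
C=[(147,128),(402,73),(497,495),(235,552)]
P=np.array([pix2plane(z,220+(a+.5)/3.2-.5,140+(b+.5)/3.2-.5,8) for a,b in C]); print(P.round(1))
ex=(P[0]+P[1]-P[2]-P[3])/2; ey=(P[0]+P[3]-P[1]-P[2])/2
print(np.linalg.norm(ex),np.linalg.norm(ey),np.arctan2(ex[1],ex[0]),np.arctan2(-ey[0],ey[1])); c=P.mean(0); print('centre',c)
L=np.array([pix2plane(z,220+(a+.5)/3.2-.5,140+(b+.5)/3.2-.5,8) for a,b in [(172,247),(428,194)]]); print(L, L.mean(0), np.arctan2(-(L[0]-L[1])[0],(L[0]-L[1])[1]))
yaw=np.arctan2(ex[1],ex[0]); b=np.array([np.cos(yaw),np.sin(yaw),0])
print('line x in board',(L.mean(0)-c)@b)
# clouds
for n in('top0','scene0'):
    p,W=cloud(n); Q=W.reshape(-1,3); col=p.reshape(-1,3).astype(int)
    ok=np.isfinite(Q[:,0])
    loc=np.stack([(Q-c)[:,:2]@b[:2],(Q-c)[:,:2]@np.array([-b[1],b[0]])],1)
    m=ok&(abs(loc[:,0])<175)&(abs(loc[:,1])<100)&(Q[:,2]<20); print(n,'board z',np.median(Q[m,2]))
    m=ok&(loc[:,0]>-150)&(loc[:,0]<60)&(abs(loc[:,1])<130)&(Q[:,2]>25)&(col.min(1)>110)
    F=Q[m]; print('filter n',m.sum())
    from scipy.optimize import least_squares
    def res(t):
        d=np.array([-np.sin(t[2]),np.cos(t[2])]); n_=np.array([np.cos(t[2]),np.sin(t[2])])
        s=(F[:,:2]-t[:2])@n_; return np.hypot(s,F[:,2]-t[3])-48
    x0=[F[:,0].mean(),F[:,1].mean(),yaw,56]
    G=F.copy()
    r=least_squares(res,x0,loss='soft_l1',f_scale=2); t=r.x
    d=np.array([-np.sin(t[2]),np.cos(t[2])]); s=(F[:,:2]-t[:2])@d; lo,hi=np.percentile(s,[1,99]); cc=t[:2]+d*(lo+hi)/2
    print('cyl centre',cc,'z',t[3],'yaw',t[2],'len',hi-lo,'rms',np.median(abs(r.fun)),'in board',(cc-c[:2])@b[:2],(cc-c[:2])@np.array([-b[1],b[0]]))
    # chock
    m=ok&(abs(Q[:,0]-600)<90)&(abs(Q[:,1]+205)<55)&(Q[:,2]>15)&(col.max(1)<90)
    K=Q[m]; print('chock n',m.sum(),K.min(0),K.max(0)); T=K[K[:,2]>45]; print('top', T.min(0),T.max(0),cv2.minAreaRect(T[:,:2].astype(np.float32)))
E
```

```text
[[ 738.1  135.8    8. ]
 [ 780.8  -78.2    8. ]
 [ 426.9 -145.4    8. ]
 [ 386.2   68.9    8. ]]
359.2361040876543 218.16230461127728 0.18777243094894208 0.19216389883852789
centre [582.9847808   -4.73489908   8.        ]
[[637.36738357 116.38588098   8.        ]
 [677.30405239 -96.82078987   8.        ]] [657.33571798   9.78254555   8.        ] 0.18516859837036337
line x in board 75.75401829991564
top0 board z 7.539881678923848
filter n 2169
cyl centre [497.74769714 -19.1651036 ] z 55.28041307406966 yaw 0.22741164460788826 len 137.79783903156113 rms 1.2027588078413274 in board -86.4325282926953 1.7347295242185712
chock n 556 [ 562.84284551 -231.74590048   15.17716643] [ 658.43221687 -183.54520477   61.85769833]
top [ 565.03804541 -231.08613503   45.10647536] [ 644.39101707 -183.89198687   61.85769833] ((605.1676025390625, -207.34817504882812), (44.26053237915039, 78.6973648071289), 87.46389770507812)
scene0 board z 8.431981527615108
filter n 2600
cyl centre [496.66302002 -17.39342946] z 56.15174424353339 yaw 0.23160891234968536 len 140.01563818398188 rms 1.3592291316927394 in board -87.16741941474733 3.6777397494871065
chock n 879 [ 565.91122839 -235.25451044   15.08827875] [ 661.39666925 -179.5148107    60.88849968]
top [ 565.91122839 -231.71695113   45.03054985] [ 649.02134117 -179.5148107    60.88849968] ((607.1892700195312, -206.1714630126953), (50.59085464477539, 83.85734558105469), 86.16587829589844)
```

```bash
cat >> h.py <<'E'
BC=np.array([583.,-4.7]); BY=0.188
def b2w(x,y): return BC+np.array([x*np.cos(BY)-y*np.sin(BY), x*np.sin(BY)+y*np.cos(BY)])
def w2b(P):
    d=np.asarray(P)[...,:2]-BC; c,s=np.cos(BY),np.sin(BY)
    return np.stack([d[...,0]*c+d[...,1]*s,-d[...,0]*s+d[...,1]*c],-1)
from scipy.spatial.transform import Rotation as Ro
def to(x,y,z,yaw):
    s=sense(); R=Ro.from_euler('xyz',s['tcp_rot']).as_matrix()
    d=R.T@(np.array([x,y,z])-s['eef_pos'])/10
    print('now',np.round(s['eef_pos'],1),'rot',np.round(s['tcp_rot'],3),'F',np.round(s['contact_force'],1),'op',round(float(s['opening']),2),'t',s['clock'])
    print('shift cm',np.round(d,2),'turn deg',round(float(-np.degrees(yaw-s['tcp_rot'][2])),1))
E
python3 - <<'E'
from h import *
print(tcp_to_tips() if callable(tcp_to_tips) else tcp_to_tips)
x,y=b2w(-168,2.5); to(x,y,330,BY+np.pi/2)
E
```

```text
173.4
now [232.2 580.  404. ] rot [3.142e+00 1.000e-03 1.190e+00] F [ 0.5  0.1 -0.4] op 1.0 t 0.1
shift cm [-50.07  40.01   7.47] turn deg -32.6
```

```bash
python3 -m creep '100 -25 20 3.5 -16; 100 -25 20 3.5 -16; 100 -25 20 3.5 -16; 100 -25 20 3.5 -16; 100 -25 20 3.5 -16; 100 -25 20 3.5 -16; 100 -25 20 3.5 -16; 100 -50.07 40.01 7.47 -32.6; 100 -50.07 40.01 7.47 -32.6; 100 -50.07 40.01 7.47 -32.6; 100 -50.07 40.01 7.47 -32.6; 100 -50.07 40.01 7.47 -32.6; 100 -50.07 40.01 7.47 -32.6; 100 -50.07 40.01 7.47 -32.6; 100 -50.07 40.01 7.47 -32.6; 100 -50.07 40.01 7.47 -32.6'; python3 - <<'E'
from h import *
x,y=b2w(-168,2.5); to(x,y,214,BY+np.pi/2)
p,d,i=shot('wrist','wrist1'); print(i); shot('top','top1')
E
```

```text
clock: 1.7
eef_pos: [417.3, -34.3, 329.6]
tcp_rot: [-3.14, 0.001, 1.756]
contact_force: [-0.4, 0.0, 0.0]
opening: 1.004
now [417.3 -34.3 329.6] rot [-3.140e+00  1.000e-03  1.756e+00] F [-0.4  0.   0. ] op 1.0 t 1.7
shift cm [ 0.07  0.05 11.56] turn deg -0.2
{'vertical_fov': 65.70646984690485, 'cx': 317.65291170337787, 'cy': 245.00721889515737, 'world_to_cam': array([[-1.84011249e-01,  9.82924135e-01, -7.06450507e-05,
         1.12058426e+02],
       [ 9.34709353e-01,  1.75007290e-01,  3.09339414e-01,
        -4.00314158e+02],
       [ 3.04069539e-01,  5.68558995e-02, -9.50951693e-01,
         1.83714058e+02],
       [ 0.00000000e+00,  0.00000000e+00,  0.00000000e+00,
         1.00000000e+00]])}
```

View pics/wrist1.png

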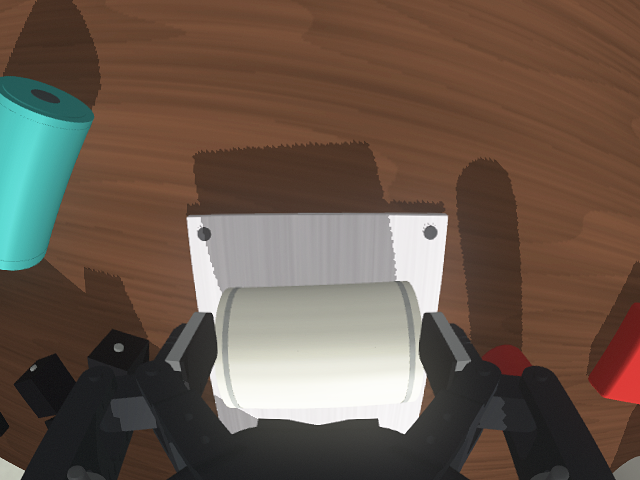

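View pics/top1.png

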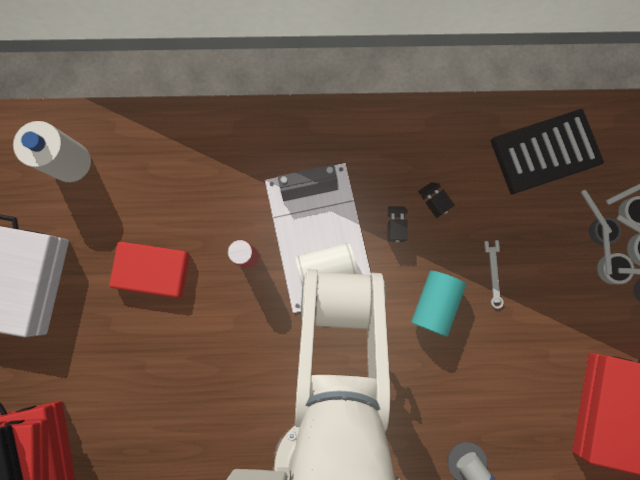

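```bash
python3 -m creep '100 0.07 0.05 4 -0.2; 100 0.07 0.05 8 -0.2; 100 0.07 0.05 11 -0.2; 100 0.07 0.05 11.56 -0.2; 100 0.07 0.05 11.56 -0.2;100 0.07 0.05 11.56 -0.2'; python3 - <<'E'
from h import *
x,y=b2w(-150,2.5); to(x,y,214,BY+np.pi/2)
p,d,i=shot('wrist','wrist2'); shot('scene','scene2')
E
```

```text
clock: 2.4
eef_pos: [418.0, -31.7, 215.4]
tcp_rot: [3.141, 0.001, 1.764]
contact_force: [0.9, 0.2, 0.3]
opening: 0.997
now [418.  -31.7 215.4] rot [3.141e+00 1.000e-03 1.764e+00] F [0.9 0.2 0.3] op 1.0 t 2.4
shift cm [-0.19  1.72  0.14] turn deg 0.3
```

View pics/wrist2.png

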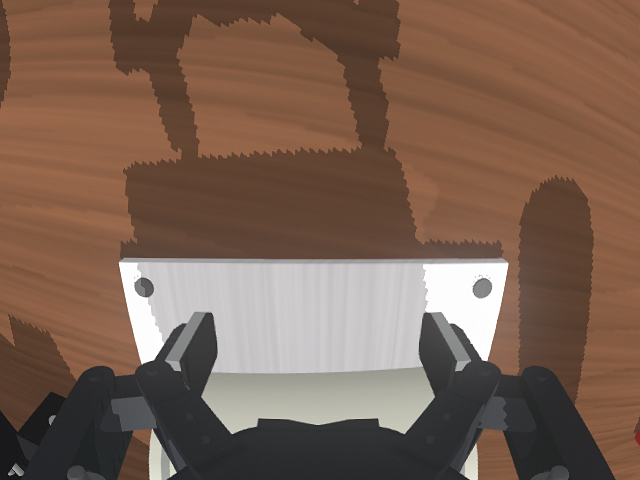

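View pics/scene2.png

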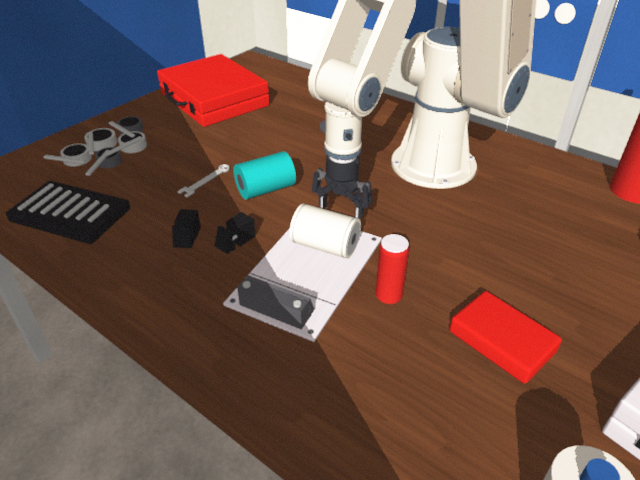

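```bash
python3 -m creep '100 -0.1 0.3 0.14 0.3; 100 -0.15 0.6 0.14 0.3; 100 -0.19 0.9 0.14 0.3; 100 -0.19 1.1 0.14 0.3; 100 -0.19 1.25 0.14 0.3; 100 -0.19 1.4 0.14 0.3; 100 -0.19 1.5 0.14 0.3; 100 -0.19 1.6 0.14 0.3; 100 -0.19 1.7 0.14 0.3; 100 -0.19 1.8 0.14 0.3; 100 -0.19 1.9 0.14 0.3; 100 -0.19 2.0 0.14 0.3; 100 -0.19 2.1 0.14 0.3'; python3 - <<'E'
from h import *
x,y=b2w(10,2.5); to(x,y,214,BY+np.pi/2); print(w2b(sense()['eef_pos']))
E
```

```text
clock: 3.8
eef_pos: [439.1, -29.9, 214.3]
tcp_rot: [3.14, 0.001, 1.758]
contact_force: [0.4, 0.7, 0.2]
opening: 0.999
now [439.1 -29.9 214.3] rot [3.140e+00 1.000e-03 1.758e+00] F [0.4 0.7 0.2] op 1.0 t 3.8
shift cm [ 0.05 15.6   0.05] turn deg -0.0
[-146.03813299    2.16057361]
```

```bash
python3 -m creep '100 0 0.1 0 0; 100 0 0.25 0 0; 100 0 0.4 0 0; 100 0 0.6 0 0; 100 0 0.8 0 0; 100 0 1.05 0 0; 100 0 1.3 0 0; 100 0 1.55 0 0; 100 0 1.85 0 0; 100 0 2.15 0 0; 100 0 2.45 0 0; 100 0 2.75 0 0; 100 0 3.05 0 0; 100 0 3.35 0 0; 100 0 3.65 0 0; 100 0 3.95 0 0; 100 0 4.25 0 0; 100 0 4.55 0 0; 100 0 4.85 0 0; 100 0 5.15 0 0'; python3 - <<'E'
from h import *
x,y=b2w(10,2.5); to(x,y,214,BY+np.pi/2); print(w2b(sense()['eef_pos']))
shot('scene','scene3'); to(x,y,214,BY+np.pi/2)
E
```

```text
clock: 5.8
eef_pos: [490.0, -20.2, 214.3]
tcp_rot: [3.14, 0.001, 1.758]
contact_force: [-0.5, -0.3, 0.1]
opening: 0.998
now [490.  -20.2 214.3] rot [3.140e+00 1.000e-03 1.758e+00] F [-0.5 -0.3  0.1] op 1.0 t 5.8
shift cm [ 0.05 10.43  0.05] turn deg -0.0
[-94.29401121   2.12409924]
now [490.5 -20.2 214.4] rot [3.140e+00 1.000e-03 1.758e+00] F [ 0.2 -0.  -0.4] op 1.0 t 5.85
shift cm [ 0.05 10.38  0.07] turn deg -0.0
```

View pics/scene3.png

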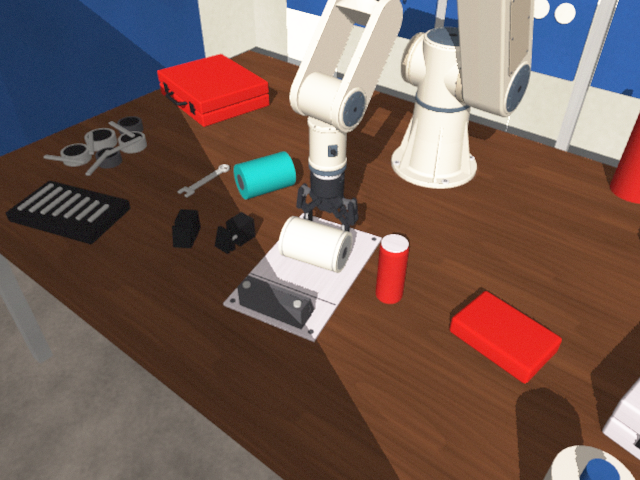

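```bash
cat >> h.py <<'E'
from scipy.optimize import least_squares
def filt(fn,x0):
    p,W=cloud(fn); Q=W.reshape(-1,3); col=p.reshape(-1,3).astype(int)
    loc=w2b(Q); c=np.array([x0,0])
    m=np.isfinite(Q[:,0])&(abs(loc[:,0]-x0)<70)&(abs(loc[:,1])<95)&(Q[:,2]>25)&(Q[:,2]<112)&(col.min(1)>90)
    F=np.c_[loc[m],Q[m,2]]
    def res(t):
        n_=np.array([np.cos(t[2]),np.sin(t[2])]); s=(F[:,:2]-[t[0],0])@n_; return np.hypot(s,F[:,2]-56)-48
    r=least_squares(res,[x0,0,0],loss='soft_l1',f_scale=2); t=r.x
    d=np.array([-np.sin(t[2]),np.cos(t[2])]); s=(F[:,:2]-[t[0],0])@d; lo,hi=np.percentile(s,[1,99])
    cc=np.array([t[0],0])+d*(lo+hi)/2
    print(fn,'filter board',cc.round(1),'yaw rel',t[2].round(3),'len',(hi-lo).round(1),'n',m.sum())
E
python3 - <<'E'
from h import *
filt('scene0',-87); filt('scene2',-87);filt('top0',-87); filt('scene3',-35)
E
```

```text
scene0 filter board [-87.1   3.7] yaw rel 0.044 len 140.1 n 2622
scene2 filter board [-87.1   3.4] yaw rel 0.044 len 140.4 n 2659
top0 filter board [-86.4   1.7] yaw rel 0.04 len 137.8 n 2169
scene3 filter board [-33.5   5.9] yaw rel 0.042 len 140.1 n 2847
```

```bash
python3 -m creep '100 0 0.1 0 0; 100 0 0.3 0 0; 100 0 0.6 0 0; 100 0 0.95 0 0; 100 0 1.3 0 0; 100 0 1.7 0 0; 100 0 2.1 0 0; 100 0 2.5 0 0; 100 0 2.9 0 0; 100 0 3.3 0 0; 100 0 3.7 0 0; 100 0 4.1 0 0; 100 0 4.5 0 0; 100 0 4.9 0 0; 100 0 5.3 0 0; 100 0 5.7 0 0; 100 0 6.1 0 0; 100 0 6.5 0 0; 100 0 6.9 0 0; 100 0 7.3 0 0'; python3 - <<'E'
from h import *
x,y=b2w(10,2.5); to(x,y,214,BY+np.pi/2); print(w2b(sense()['eef_pos']))
E
python3 -m creep '100 0 0.35 0 0; 100 0 0.7 0 0; 100 0 1.0 0 0; 100 0 1.3 0 0; 100 0 1.5 0 0; 100 0 1.7 0 0; 100 0 1.9 0 0; 100 0 2.1 0 0; 100 0 2.3 0 0;100 0 2.5 0 0'
python3 - <<'E'
from h import *
x,y=b2w(10,2.5); to(x,y,214,BY+np.pi/2); print(w2b(sense()['eef_pos']))
shot('scene','scene4'); to(x,y,214,BY+np.pi/2)
filt('scene4',60)
E
```

```text
clock: 7.85
eef_pos: [562.5, -6.5, 214.6]
tcp_rot: [3.14, 0.001, 1.758]
contact_force: [-1.0, -0.0, 0.1]
opening: 0.995
now [562.5  -6.5 214.6] rot [3.140e+00 1.000e-03 1.758e+00] F [-1.  -0.   0.1] op 0.99 t 7.85
shift cm [0.05 3.05 0.07] turn deg -0.0
[-20.46113995   2.02210121]
clock: 8.85
eef_pos: [587.2, -1.9, 214.6]
tcp_rot: [3.14, 0.001, 1.758]
contact_force: [-0.8, -0.6, 0.6]
opening: 0.999
now [587.2  -1.9 214.6] rot [3.140e+00 1.000e-03 1.758e+00] F [-0.8 -0.6  0.6] op 1.0 t 8.85
shift cm [0.05 0.53 0.06] turn deg -0.0
[4.67646691 1.98279772]
now [587.5  -1.8 214.7] rot [3.139e+00 1.000e-03 1.758e+00] F [0.3 0.  0.1] op 1.0 t 8.9
shift cm [0.05 0.5  0.07] turn deg -0.0
scene4 filter board [65.3  9.9] yaw rel 0.044 len 140.1 n 3147
```

```bash
python3 -m creep '100 0 0.1 0 0; 100 0 0.2 0 0; 100 0 0.3 0 0; 100 0 0.4 0 0; 100 0 0.5 0 0; 100 0 0.6 0 0; 100 0 0.65 0 0; 100 0 0.7 0 0; 100 0 0.7 0 0'
python3 - <<'E'
from h import *
x,y=b2w(16,2.5); to(x,y,214,BY+np.pi/2); print(w2b(sense()['eef_pos']))
shot('scene','scene5'); to(x,y,214,BY+np.pi/2)
filt('scene5',70)
E
```

```text
clock: 9.8
eef_pos: [594.5, -0.5, 214.7]
tcp_rot: [3.139, 0.002, 1.758]
contact_force: [-0.6, -0.1, 0.3]
opening: 0.998
now [ 5.945e+02 -5.000e-01  2.147e+02] rot [3.139e+00 2.000e-03 1.758e+00] F [-0.6 -0.1  0.3] op 1.0 t 9.8
shift cm [0.05 0.39 0.07] turn deg -0.0
[12.04899559  1.96664591]
now [ 5.944e+02 -5.000e-01  2.147e+02] rot [3.139e+00 2.000e-03 1.758e+00] F [-0.4  0.2  0.4] op 1.0 t 9.85
shift cm [0.05 0.4  0.07] turn deg -0.0
scene5 filter board [73.2 10.3] yaw rel 0.041 len 140.0 n 3182
```

```bash
python3 -m creep '100 0 0.04 0 0; 100 0 0.08 0 0; 100 0 0.12 0 0; 100 0 0.16 0 0; 100 0 0.20 0 0'
python3 - <<'E'
from h import *
print(w2b(sense()['eef_pos']))
shot('scene','scene6'); filt('scene6',73)
E
```

```text
clock: 10.35
eef_pos: [596.0, -0.1, 214.6]
tcp_rot: [3.14, 0.001, 1.758]
contact_force: [-3.9, 0.4, 0.7]
opening: 0.999
[13.63964077  2.09014267]
scene6 filter board [74.1 10.2] yaw rel 0.03 len 140.2 n 3183
```

```bash
python3 -m creep '100 0 0.03 0 0; 100 0 0.06 0 0; 100 0 0.09 0 0; 100 0 0.12 0 0'; python3 -m creep '100 0 0.03 0 0; 100 0 0.06 0 0; 100 0 0.09 0 0'
python3 - <<'E'
from h import *
print(w2b(sense()['eef_pos']))
shot('scene','scene7'); filt('scene7',73)
E
```

```text
clock: 10.8
eef_pos: [597.3, 0.2, 214.5]
tcp_rot: [3.14, 0.001, 1.758]
contact_force: [-3.7, 1.4, 1.8]
opening: 0.998
clock: 11.1
eef_pos: [598.2, 0.4, 214.6]
tcp_rot: [3.14, 0.001, 1.758]
contact_force: [-3.9, -0.1, 2.3]
opening: 0.999
[15.85053281  2.15170855]
scene7 filter board [75.5 10.2] yaw rel 0.01 len 140.0 n 3159
```

```bash
python3 -m creep '100 0 0.02 0 0; 100 0 0.04 0 0; 100 0 0.06 0 0'; python3 -m creep '100 0 0.02 0 0; 100 0 0.04 0 0'
python3 - <<'E'
from h import *
print(w2b(sense()['eef_pos']))
shot('scene','scene8'); filt('scene8',73)
E
```

```text
clock: 11.45
eef_pos: [598.7, 0.5, 214.5]
tcp_rot: [3.14, 0.001, 1.758]
contact_force: [-4.3, -0.2, 1.4]
opening: 1.001
clock: 11.65
eef_pos: [599.0, 0.6, 214.5]
tcp_rot: [3.141, 0.001, 1.758]
contact_force: [-5.5, -0.2, 3.3]
opening: 0.998
[16.71507847  2.20571967]
scene8 filter board [76.  10.3] yaw rel 0.003 len 140.1 n 3153
```

```bash
python3 -m creep '100 0 0.02 0 0; 100 0 0.035 0 0'; python3 -m creep '100 0 0.015 0 0; 100 0 0.025 0 0'
python3 - <<'E'
from h import *
print(w2b(sense()['eef_pos']))
shot('scene','scene9'); filt('scene9',73)
E
```

```text
clock: 11.9
eef_pos: [599.2, 0.6, 214.5]
tcp_rot: [-3.142, 0.001, 1.758]
contact_force: [-6.4, 0.7, 4.2]
opening: 0.999
clock: 12.1
eef_pos: [599.2, 0.6, 214.5]
tcp_rot: [-3.141, 0.001, 1.758]
contact_force: [-5.1, 0.5, 2.9]
opening: 0.999
[16.92192801  2.1680919 ]
scene9 filter board [76.  10.2] yaw rel 0.002 len 140.3 n 3151
```

```bash
python3 -m creep '100 0 -0.02 0 0; 100 0 -0.04 0 0; 100 0 -0.06 0 0; 100 0 -0.08 0 0; 100 0 -0.11 0 0; 100 0 -0.15 0 0; 100 0 -0.2 0 0; 100 0 -0.3 0 0; 100 0 -0.5 0 0; 100 0 -0.9 0 0; 100 0 -1.5 0 0; 100 0 -2.3 0 0'
python3 - <<'E'
from h import *
print(w2b(sense()['eef_pos']))
shot('scene','scene10'); filt('scene10',73)
to(594,-206.5,330,-0.05+np.pi/2)
E
```

```text
clock: 13.35
eef_pos: [576.1, -3.8, 214.4]
tcp_rot: [-3.141, 0.001, 1.759]
contact_force: [0.1, 0.1, -0.4]
opening: 0.998
[-6.61306127  2.19483809]
scene10 filter board [76.  10.1] yaw rel 0.005 len 140.3 n 3152
now [574.6  -4.  214.2] rot [-3.139e+00  1.000e-03  1.758e+00] F [-1.5 -0.  -0. ] op 1.0 t 13.4
shift cm [-20.27  -1.91 -11.56] turn deg 13.6
```

```bash
python3 -m creep '100 0 -1 -4 0; 100 0 -1.5 -8 0; 100 -3 -1.9 -11 4; 100 -8 -1.9 -11.5 8; 100 -13 -1.9 -11.5 13.6; 100 -18 -1.9 -11.5 13.6; 100 -20.27 -1.9 -11.5 13.6; 100 -20.27 -1.9 -11.5 13.6;100 -20.27 -1.9 -11.5 13.6'
python3 - <<'E'
from h import *
p,d,i=shot('wrist','wrist11'); shot('top','top11'); shot('scene','scene11'); filt('scene11',73)
print(sense()['eef_pos'],sense()['tcp_rot'],sense()['clock'])
E
```

```text
clock: 14.3
eef_pos: [593.5, -206.7, 329.0]
tcp_rot: [-3.138, 0.001, 1.52]
contact_force: [-0.1, 0.9, 0.7]
opening: 0.999
scene11 filter board [76.2 10.2] yaw rel 0.002 len 139.9 n 3117
[ 593.77428024 -205.27988407  329.2801262 ] [-3.13869180e+00  8.61392211e-04  1.52220335e+00] 14.45
```

View pics/wrist11.png

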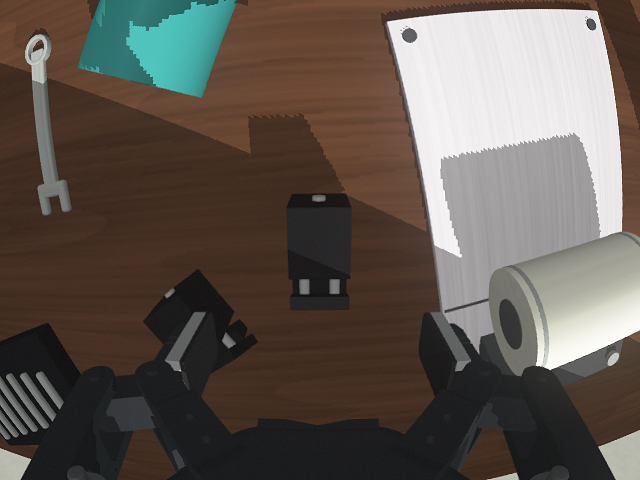

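View pics/scene11.png

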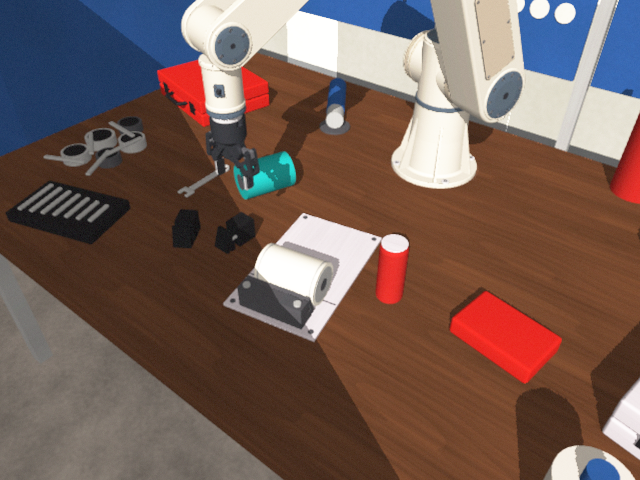

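```bash
cat >> h.py <<'E'
def fish(z,u,v,h):
    Mi=np.linalg.inv(z['M']); dx,dy=u-z['cx'],v-z['cy']; r=np.hypot(dx,dy); f=float(z['f'])
    th=r/f; k=np.array([dx/r*np.sin(th),dy/r*np.sin(th),np.cos(th)])
    w=Mi[:3,:3]@k; o=Mi[:3,3]; return o+w*(h-o[2])/w[2]
E
python3 - <<'E'
from h import *
z=load('wrist11'); p=z['p']
c=p[180:330,260:380]; cv2.imwrite('pics/wc11.png',cv2.resize(cv2.convertScaleAbs(c,alpha=3),None,fx=4,fy=4,interpolation=cv2.INTER_CUBIC))
E
```

```text
(no output)
```

View pics/wc11.png

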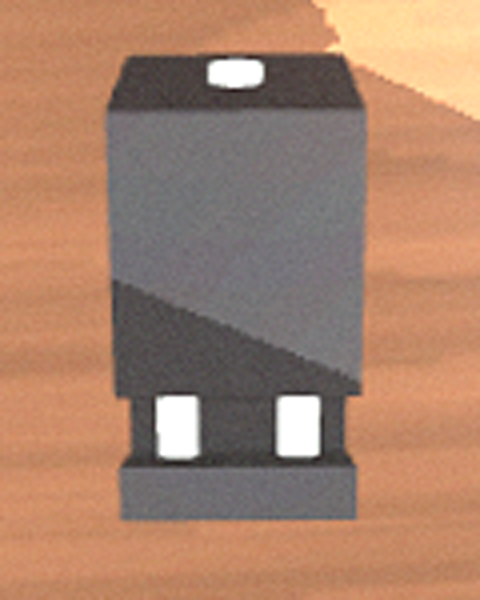

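```bash
python3 - <<'E'
from h import *
z=load('wrist11')
g=lambda a,b,h: fish(z,260+(a+.5)/4-.5,180+(b+.5)/4-.5,h)
A=[g(107,110,55),g(365,110,55),g(360,396,55),g(115,396,55),g(121,519,55),g(356,519,55),g(130,55,0),g(342,55,0)]
for a in A: print(a.round(1))
m=[(A[i]+A[i+1])/2 for i in(0,2,4,6)]
for a in m: print('mid',a.round(1))
d=m[1]-m[0]; print('len',np.hypot(*d[:2]),'yaw',np.arctan2(d[1],d[0]), 'yaw by width',[np.arctan2(*( (A[0]-A[1])[[0,1]]*[1,-1] )) , np.arctan2(*((A[3]-A[2])[[0,1]]))])
E
```

```text
[ 564.7 -227.7   55. ]
[ 566.9 -184.6   55. ]
[ 618.6 -186.7   55. ]
[ 616.4 -230.3   55. ]
[ 641.1 -231.2   55. ]
[ 643.4 -187.9   55. ]
[ 565.  -227.6    0. ]
[ 567.2 -184.6    0. ]
mid [ 565.8 -206.2   55. ]
mid [ 617.5 -208.5   55. ]
mid [ 642.2 -209.6   55. ]
mid [ 566.1 -206.1    0. ]
len 51.80341884113391 yaw -0.045354485489023266 yaw by width [np.float64(-0.05104693668981241), np.float64(-3.0902246314889394)]
```

```bash
python3 - <<'E'
from h import *
to(596,-207.3,184,-0.048+np.pi/2)
E
```

```text
now [ 593.8 -205.3  329.3] rot [-3.139e+00  1.000e-03  1.522e+00] F [0.3 0.5 1.2] op 1.0 t 14.45
shift cm [-0.18  0.27 14.53] turn deg -0.0
```

```bash
python3 -m creep '100 -0.18 0.27 4 0; 100 -0.18 0.27 8 0; 100 -0.18 0.27 11 0; 100 -0.18 0.27 13.5 0; 100 -0.18 0.27 14.5 0; 100 -0.18 0.27 14.5 0; 100 -0.18 0.27 14.5 0'
python3 - <<'E'
from h import *
to(596,-207.3,184,-0.048+np.pi/2)
E
```

```text
clock: 15.15
eef_pos: [596.5, -207.0, 185.3]
tcp_rot: [-3.14, 0.001, 1.523]
contact_force: [0.4, 0.0, 0.5]
opening: 0.999
now [ 596.5 -207.   185.3] rot [-3.140e+00  1.000e-03  1.523e+00] F [0.4 0.  0.5] op 1.0 t 15.15
shift cm [-0.03 -0.05  0.13] turn deg 0.0
```

Close on the chock.

```bash
python3 -m creep '60 0 0 0.1 0; 45 0 0 0.1 0; 35 0 0 0.1 0; 30 0 0 0.1 0; 30 0 0 0.1 0; 30 0 0 0.1 0; 30 0 0 0.1 0; 30 0 0 0.1 0' 40
python3 - <<'E'
from h import *
st()
shot('wrist','wrist12')
E
```

```text
clock: 15.95
eef_pos: [596.9, -207.2, 185.4]
tcp_rot: [-3.141, 0.002, 1.523]
contact_force: [-1.3, 0.6, 7.1]
opening: 0.505
{'clock': 15.95, 'qpos': [-0.336, 0.629, 1.754, -0.002, 0.759, -1.857], 'qvel': [0.001, -0.001, -0.0, -0.001, -0.002, -0.0], 'joint_efforts': [-0.188, -64.253, -22.479, -0.113, -0.383, 0.024], 'eef_pos': [596.887, -207.181, 185.35], 'tcp_rot': [-3.141, 0.002, 1.523], 'contact_force': [-1.335, 0.613, 7.145], 'wrist_torque': [0.197, 0.128, 0.037], 'opening': 0.505}
```

View pics/wrist12.png

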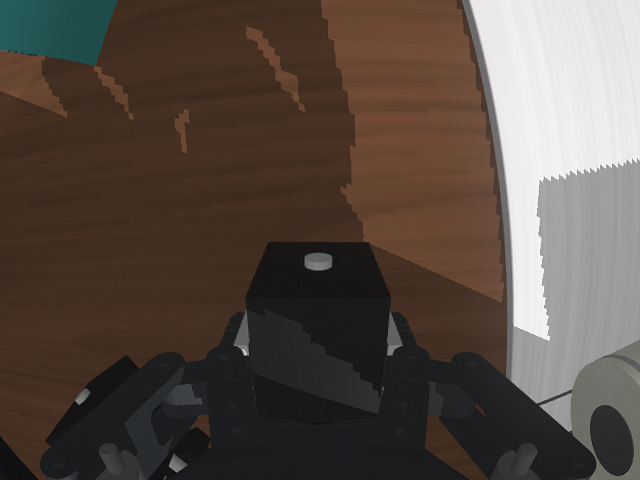

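```bash
python3 -m creep '30 0 0 -1 0; 30 0 0 -3 0; 30 0 -2 -5 0; 30 0 -4 -5 0; 30 0 -4 -5 0; 30 0 -4 -5 0'
python3 - <<'E'
from h import *
print(w2b(sense()['eef_pos'])); st()
x,y=b2w(-55,10.2); to(x,y,225,BY+np.pi/2)
E
```

```text
clock: 16.6
eef_pos: [556.9, -205.3, 235.8]
tcp_rot: [3.142, 0.002, 1.522]
contact_force: [0.2, -0.6, -1.8]
opening: 0.509
[ -63.10626321 -192.16585228]
{'clock': 16.6, 'qpos': [-0.355, 0.51, 1.826, -0.002, 0.805, -1.876], 'qvel': [0.004, 0.016, -0.022, 0.001, -0.005, 0.002], 'joint_efforts': [-0.26, -64.1, -24.764, -0.031, 0.169, -0.02], 'eef_pos': [556.92, -205.274, 235.831], 'tcp_rot': [3.142, 0.002, 1.522], 'contact_force': [0.183, -0.588, -1.821], 'wrist_torque': [0.031, -0.025, 0.06], 'opening': 0.509}
now [ 556.9 -205.3  235.8] rot [3.142e+00 2.000e-03 1.522e+00] F [ 0.2 -0.6 -1.8] op 0.51 t 16.6
shift cm [19.86 -3.95  1.05] turn deg -13.6
```

```bash
python3 -m creep '30 4 -0.8 0 -3; 30 8 -1.6 0 -6; 30 12 -2.4 0 -9; 30 16 -3.2 0.3 -12; 30 19 -3.8 0.5 -13.6; 30 19.86 -3.95 1.0 -13.6; 30 19.86 -3.95 1.0 -13.6; 30 19.86 -3.95 1.0 -13.6; 30 19.86 -3.95 1.0 -13.6'
python3 - <<'E'
from h import *
shot('wrist','wrist13'); shot('scene','scene13'); filt('scene13',73)
x,y=b2w(-48,10.2); to(x,y,197,BY+np.pi/2)
E
```

```text
clock: 17.5
eef_pos: [527.6, -6.0, 225.6]
tcp_rot: [3.141, 0.002, 1.758]
contact_force: [0.2, 1.1, -2.2]
opening: 0.515
scene13 filter board [76.2 10.1] yaw rel 0.005 len 140.4 n 3095
now [527.5  -6.  225.6] rot [3.142e+00 2.000e-03 1.758e+00] F [ 0.8 -0.5 -1.7] op 0.51 t 17.6
shift cm [0.12 0.68 2.86] turn deg -0.0
```

View pics/scene13.png

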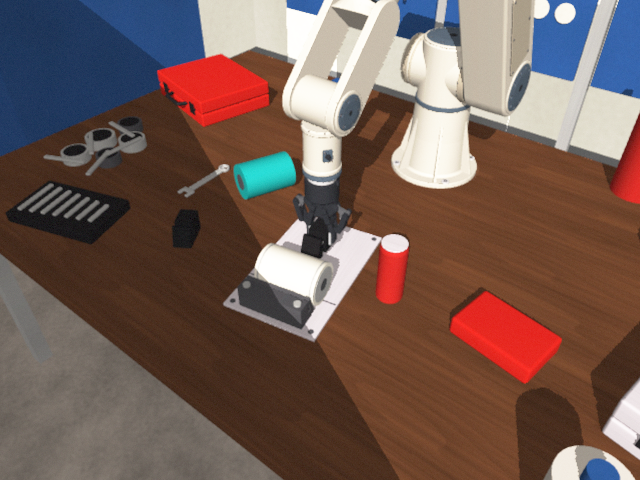

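View pics/wrist13.png

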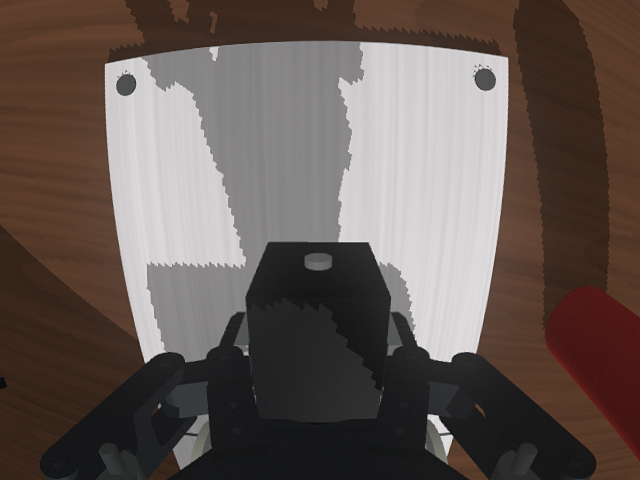

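```bash
python3 -m creep '30 0.12 0.68 1.5 0; 30 0.12 0.68 2.6 0; 30 0.12 0.68 2.95 0; 30 0.12 0.68 3.0 0; 30 0.12 0.68 3.05 0; 30 0.12 0.68 3.05 0'
python3 -m creep '30 0 0 0.04 0; 30 0 0 0.08 0; 30 0 0 0.08 0'
python3 - <<'E'
from h import *
s=sense(); print(w2b(s['eef_pos']))
E
```

```text
clock: 18.2
eef_pos: [533.9, -3.7, 195.4]
tcp_rot: [3.141, 0.002, 1.758]
contact_force: [-0.3, -0.4, -2.4]
opening: 0.514
clock: 18.5
eef_pos: [534.0, -3.7, 194.8]
tcp_rot: [3.141, 0.002, 1.758]
contact_force: [1.2, 0.8, -1.7]
opening: 0.513
[-47.96040859  10.1749183 ]
```

```bash
python3 -m creep '30 0 0 0.04 0; 30 0 0 0.08 0; 30 0 0 0.08 0';python3 -m creep '30 0 0 0.03 0; 30 0 0 0.06 0; 30 0 0 0.06 0'
```

```text
clock: 18.8
eef_pos: [534.0, -3.7, 193.9]
tcp_rot: [3.141, 0.002, 1.758]
contact_force: [0.6, -0.5, -1.6]
opening: 0.514
clock: 19.1
eef_pos: [534.0, -3.6, 193.4]
tcp_rot: [3.141, 0.002, 1.758]
contact_force: [0.1, 0.2, -1.6]
opening: 0.509
```

```bash
python3 -m creep '30 0 0 0.03 0; 30 0 0 0.06 0; 30 0 0 0.06 0';python3 -m creep '30 0 0 0.03 0; 30 0 0 0.05 0; 30 0 0 0.05 0'
```

```text
clock: 19.4
eef_pos: [534.0, -3.7, 193.3]
tcp_rot: [3.141, 0.002, 1.758]
contact_force: [-3.1, -0.8, 7.9]
opening: 0.513
clock: 19.7
eef_pos: [534.0, -3.7, 193.3]
tcp_rot: [3.141, 0.002, 1.758]
contact_force: [-3.3, 1.2, 9.1]
opening: 0.509
```

```bash
python3 -m creep '30 0 0 -0.03 0; 30 0 0.15 -0.03 0; 30 0 0.35 -0.03 0; 30 0 0.6 -0.03 0; 30 0 0.9 -0.03 0; 30 0 1.2 -0.03 0; 30 0 1.4 -0.03 0; 30 0 1.55 -0.03 0; 30 0 1.65 -0.03 0; 30 0 1.65 -0.03 0'
python3 - <<'E'
from h import *
s=sense(); print(w2b(s['eef_pos'])); 
shot('scene','scene14'); filt('scene14',73)
s=sense(); print(w2b(s['eef_pos']),s['eef_pos'],s['contact_force']) 
p=load('scene14')['p']; cv2.imwrite('pics/sc14.png',cv2.resize(p[200:340,210:410],None,fx=4,fy=4,interpolation=cv2.INTER_CUBIC))
E
```

```text
clock: 20.7
eef_pos: [550.3, -0.5, 193.6]
tcp_rot: [3.141, 0.002, 1.758]
contact_force: [-0.5, 0.1, -2.6]
opening: 0.509
[-31.33814177  10.19293485]
scene14 filter board [76.1 10.2] yaw rel 0.002 len 140.2 n 3084
[-31.47945784  10.17476888] [550.17360212  -0.58784851 193.577956  ] [-0.4026882  -0.13185787 -2.18162866]
```

View pics/sc14.png

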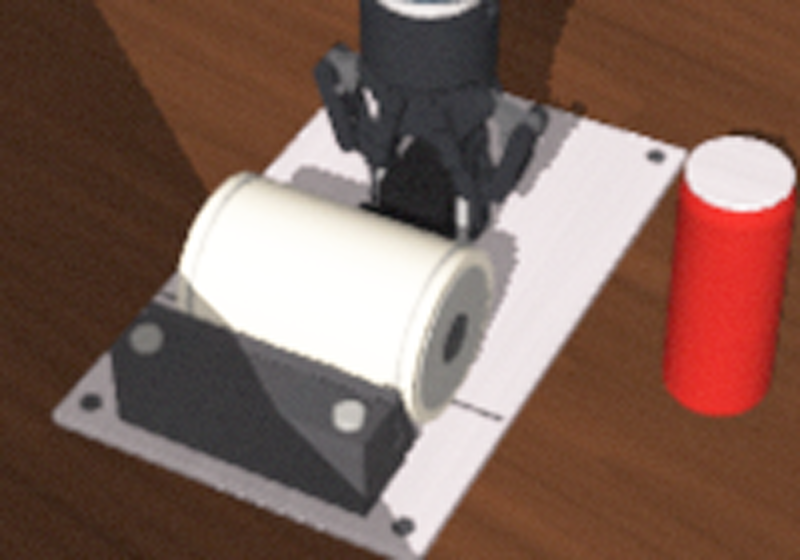

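```bash
python3 -m creep '30 0 0.05 0.02 0; 30 0 0.1 0.02 0; 30 0 0.15 0.02 0; 30 0 0.2 0.02 0; 30 0 0.25 0.02 0; 30 0 0.3 0.02 0; 30 0 0.34 0.02 0; 30 0 0.38 0.02 0'
python3 -m creep '30 0 0.04 0 0; 30 0 0.08 0 0; 30 0 0.12 0 0; 30 0 0.16 0 0'
python3 - <<'E'
from h import *
s=sense(); print(w2b(s['eef_pos'])); 
E
```

```text
clock: 21.55
eef_pos: [553.9, 0.1, 193.4]
tcp_rot: [3.141, 0.002, 1.758]
contact_force: [0.0, 0.6, -1.3]
opening: 0.51
clock: 21.95
eef_pos: [555.6, 0.5, 193.4]
tcp_rot: [3.141, 0.002, 1.758]
contact_force: [0.0, 0.4, -2.3]
opening: 0.513
[-25.97806171  10.18626295]
```

```bash
python3 -m creep '30 0 0.03 0.01 0; 30 0 0.06 0.01 0; 30 0 0.09 0.01 0; 30 0 0.12 0.01 0'
python3 -m creep '30 0 0.03 0 0; 30 0 0.06 0 0; 30 0 0.09 0 0; 30 0 0.12 0 0'
python3 - <<'E'
from h import *
s=sense(); print(w2b(s['eef_pos'])); 
E
```

```text
clock: 22.35
eef_pos: [556.7, 0.7, 193.3]
tcp_rot: [3.141, 0.002, 1.758]
contact_force: [-0.8, -0.5, -0.0]
opening: 0.512
clock: 22.75
eef_pos: [557.7, 0.8, 193.3]
tcp_rot: [-3.141, 0.002, 1.758]
contact_force: [-2.2, -1.8, 2.7]
opening: 0.511
[-23.82700974  10.17111662]
```

```bash
python3 -m creep '30 0 0.02 0 0; 30 0 0.04 0 0; 30 0 0.06 0 0'
python3 -m creep '30 0 0.02 0 0; 30 0 0.04 0 0; 30 0 0.06 0 0'
python3 - <<'E'
from h import *
s=sense(); print(w2b(s['eef_pos'])); 
E
```

```text
clock: 23.05
eef_pos: [557.9, 0.9, 193.3]
tcp_rot: [-3.14, 0.002, 1.758]
contact_force: [-4.7, -2.4, 4.0]
opening: 0.514
clock: 23.35
eef_pos: [558.1, 0.9, 193.3]
tcp_rot: [-3.139, 0.002, 1.758]
contact_force: [-6.1, -1.5, 5.7]
opening: 0.509
[-23.38753981  10.16639043]
```

```bash
python3 -m creep '30 0 0.03 -0.01 0; 30 0 0.05 -0.01 0; 30 0 0.07 -0.01 0; 30 0 0.07 -0.01 0'
python3 - <<'E'
from h import *
for i in range(4):
    s=sense(); f=s['contact_force']; print(w2b(s['eef_pos']).round(2),s['eef_pos'][2].round(2),'Fb',(f[0]*np.cos(BY)+f[1]*np.sin(BY)).round(2),f.round(1),s['tcp_rot'].round(4), s['wrist_torque'].round(2)); grab_frame('top')
E
```

```text
clock: 23.75
eef_pos: [558.4, 1.0, 193.3]
tcp_rot: [-3.138, 0.002, 1.758]
contact_force: [-5.9, -3.0, 4.8]
opening: 0.509
[-23.13  10.18] 193.34 Fb -6.4 [-5.9 -3.   4.8] [-3.1376e+00  1.5000e-03  1.7585e+00] [-0.36  0.89 -0.04]
[-23.11  10.14] 193.38 Fb -6.34 [-6.  -2.4  5.5] [-3.1377e+00  1.5000e-03  1.7584e+00] [-0.36  0.86  0.1 ]
[-23.12  10.17] 193.38 Fb -5.48 [-5.1 -2.5  4.5] [-3.1377e+00  1.5000e-03  1.7585e+00] [-0.33  0.93  0.09]
[-23.13  10.17] 193.37 Fb -5.79 [-5.5 -2.2  4.7] [-3.1377e+00  1.5000e-03  1.7585e+00] [-0.33  0.88  0.02]
```

```bash
python3 -m creep '30 0 0.04 -0.01 0; 30 0 0.07 -0.01 0; 30 0 0.09 -0.01 0; 30 0 0.10 -0.01 0; 30 0 0.10 -0.01 0'
python3 - <<'E'
from h import *
for i in range(4):
    s=sense(); f=s['contact_force']; print(w2b(s['eef_pos']).round(2),s['eef_pos'][2].round(2),'Fb',(f[0]*np.cos(BY)+f[1]*np.sin(BY)).round(2),f.round(1),s['tcp_rot'].round(4), s['wrist_torque'].round(2)); grab_frame('top')
E
```

```text
clock: 24.45
eef_pos: [558.7, 1.0, 193.4]
tcp_rot: [-3.136, 0.001, 1.759]
contact_force: [-7.0, -2.6, 5.8]
opening: 0.512
[-22.78  10.14] 193.4 Fb -7.34 [-7.  -2.6  5.8] [-3.1358e+00  1.5000e-03  1.7586e+00] [-0.45  1.04  0.09]
[-22.79  10.15] 193.39 Fb -7.42 [-6.9 -3.5  6.5] [-3.1358e+00  1.4000e-03  1.7586e+00] [-0.4   1.05  0.05]
[-22.78  10.14] 193.4 Fb -6.47 [-6.  -3.   6.5] [-3.1358e+00  1.4000e-03  1.7586e+00] [-0.38  1.07  0.03]
[-22.77  10.14] 193.4 Fb -6.89 [-6.5 -2.7  6.5] [-3.1359e+00  1.4000e-03  1.7585e+00] [-0.39  1.04 -0.01]
```

```bash
python3 -m creep '30 0 0.05 -0.02 0; 30 0 0.09 -0.02 0; 30 0 0.12 -0.02 0; 30 0 0.13 -0.02 0; 30 0 0.13 -0.02 0'
python3 - <<'E'
from h import *
for i in range(4):
    s=sense(); f=s['contact_force']; print(w2b(s['eef_pos']).round(2),s['eef_pos'][2].round(2),'Fb',(f[0]*np.cos(BY)+f[1]*np.sin(BY)).round(2),f.round(1),s['tcp_rot'].round(4), s['wrist_torque'].round(2)); grab_frame('top')
E
```

```text
clock: 25.15
eef_pos: [559.2, 1.1, 193.5]
tcp_rot: [-3.133, 0.001, 1.759]
contact_force: [-7.6, -2.4, 7.9]
opening: 0.512
[-22.32  10.12] 193.46 Fb -7.89 [-7.6 -2.4  7.9] [-3.1334e+00  1.3000e-03  1.7588e+00] [-0.5   1.16  0.09]
[-22.35  10.13] 193.43 Fb -8.08 [-7.6 -3.1  6.8] [-3.1333e+00  1.3000e-03  1.7588e+00] [-0.53  1.15  0.  ]
[-22.35  10.12] 193.44 Fb -9.36 [-8.9 -3.1  6. ] [-3.1333e+00  1.3000e-03  1.7588e+00] [-0.49  1.19  0.11]
[-22.34  10.12] 193.45 Fb -9.36 [-9.  -2.8  6.2] [-3.1334e+00  1.3000e-03  1.7588e+00] [-0.45  1.16  0.04]
```

```bash
python3 -m creep '30 0 0.06 -0.02 0; 30 0 0.11 -0.02 0; 30 0 0.14 -0.02 0; 30 0 0.15 -0.02 0; 30 0 0.15 -0.02 0; 30 0 0.15 -0.02 0'
python3 - <<'E'
from h import *
for i in range(6):
    s=sense(); f=s['contact_force']; print(w2b(s['eef_pos']).round(2),s['eef_pos'][2].round(2),'Fb',(f[0]*np.cos(BY)+f[1]*np.sin(BY)).round(2),f.round(1),s['tcp_rot'].round(4), s['wrist_torque'].round(2)); grab_frame('top')
E
```

```text
clock: 25.95
eef_pos: [559.7, 1.1, 193.5]
tcp_rot: [-3.131, 0.001, 1.759]
contact_force: [-9.4, -2.6, 6.8]
opening: 0.511
[-21.83  10.11] 193.48 Fb -9.74 [-9.4 -2.6  6.8] [-3.1305e+00  1.1000e-03  1.7591e+00] [-0.59  1.27  0.12]
[-21.84  10.13] 193.45 Fb -9.83 [-9.4 -3.2  6.4] [-3.1305e+00  1.1000e-03  1.7591e+00] [-0.56  1.25  0.1 ]
[-21.84  10.11] 193.47 Fb -8.32 [-8.  -2.3  7.3] [-3.1305e+00  1.1000e-03  1.7590e+00] [-0.57  1.3   0.07]
[-21.85  10.11] 193.46 Fb -9.85 [-9.3 -4.   7.5] [-3.1305e+00  1.2000e-03  1.7590e+00] [-0.55  1.27  0.03]
[-21.83  10.11] 193.45 Fb -9.67 [-9.2 -3.5  7.1] [-3.1305e+00  1.1000e-03  1.7590e+00] [-0.57  1.25  0.07]
[-21.83  10.09] 193.47 Fb -8.79 [-8.4 -2.7  6.5] [-3.1305e+00  1.1000e-03  1.7590e+00] [-0.53  1.26  0.06]
```

```bash
python3 -m creep '30 0 0.06 -0.03 0; 30 0 0.11 -0.05 0; 30 0 0.14 -0.05 0; 30 0 0.14 -0.06 0; 30 0 0.14 -0.06 0; 30 0 0.14 -0.06 0'
python3 - <<'E'
from h import *
for i in range(6):
    s=sense(); f=s['contact_force']; print(w2b(s['eef_pos']).round(2),s['eef_pos'][2].round(2),'Fb',(f[0]*np.cos(BY)+f[1]*np.sin(BY)).round(2),f.round(1),s['tcp_rot'].round(4), s['wrist_torque'].round(2)); grab_frame('top')
E
```

```text
clock: 26.85
eef_pos: [560.1, 1.2, 193.6]
tcp_rot: [-3.128, 0.001, 1.759]
contact_force: [-6.8, -3.0, 2.5]
opening: 0.519
[-21.39  10.12] 193.55 Fb -7.27 [-6.8 -3.   2.5] [-3.1276e+00  9.0000e-04  1.7592e+00] [-0.52  1.09  0.02]
[-21.38  10.11] 193.58 Fb -7.94 [-7.5 -3.2  1.9] [-3.1277e+00  9.0000e-04  1.7592e+00] [-0.53  1.14  0.09]
[-21.38  10.14] 193.57 Fb -7.82 [-7.4 -3.1  1.7] [-3.1277e+00  9.0000e-04  1.7592e+00] [-0.55  1.09  0.1 ]
[-21.39  10.12] 193.56 Fb -7.05 [-6.7 -2.6  2.6] [-3.1277e+00  9.0000e-04  1.7592e+00] [-0.57  1.06  0.07]
[-21.39  10.11] 193.55 Fb -7.51 [-7.1 -2.8  3.1] [-3.1277e+00  9.0000e-04  1.7592e+00] [-0.59  1.04  0.03]
[-21.39  10.09] 193.56 Fb -7.54 [-7.1 -3.1  2.9] [-3.1277e+00  9.0000e-04  1.7592e+00] [-0.5   1.15  0.03]
```

```bash
python3 -m creep '30 0 0.08 -0.02 0; 30 0 0.13 -0.04 0; 30 0 0.16 -0.05 0; 30 0 0.18 -0.05 0; 30 0 0.18 -0.05 0; 30 0 0.18 -0.05 0'
python3 - <<'E'
from h import *
for i in range(6):
    s=sense(); f=s['contact_force']; print(w2b(s['eef_pos']).round(2),s['eef_pos'][2].round(2),'Fb',(f[0]*np.cos(BY)+f[1]*np.sin(BY)).round(2),f.round(1),s['tcp_rot'].round(4), s['wrist_torque'].round(2)); grab_frame('top')
E
```

```text
clock: 27.75
eef_pos: [560.7, 1.3, 193.6]
tcp_rot: [-3.124, 0.001, 1.76]
contact_force: [-9.1, -3.4, 4.8]
opening: 0.506
[-20.78  10.1 ] 193.58 Fb -9.55 [-9.1 -3.4  4.8] [-3.1241e+00  8.0000e-04  1.7596e+00] [-0.69  1.25  0.07]
[-20.77  10.11] 193.59 Fb -9.24 [-8.7 -3.5  4.8] [-3.1242e+00  8.0000e-04  1.7596e+00] [-0.66  1.25 -0.03]
[-20.77  10.08] 193.6 Fb -9.71 [-9.1 -3.9  5.3] [-3.1242e+00  8.0000e-04  1.7595e+00] [-0.68  1.21  0.07]
[-20.77  10.08] 193.59 Fb -9.02 [-8.5 -3.6  4.7] [-3.1242e+00  8.0000e-04  1.7595e+00] [-0.66  1.26  0.07]
[-20.77  10.07] 193.61 Fb -8.53 [-8.  -3.3  4.8] [-3.1242e+00  8.0000e-04  1.7595e+00] [-0.62  1.28  0.1 ]
[-20.77  10.09] 193.59 Fb -9.22 [-8.6 -4.4  3.8] [-3.1242e+00  7.0000e-04  1.7595e+00] [-0.67  1.22  0.09]
```

```bash
python3 -m creep '30 0 0.08 -0.04 0; 30 0 0.14 -0.08 0; 30 0 0.17 -0.10 0; 30 0 0.19 -0.12 0; 30 0 0.19 -0.12 0; 30 0 0.19 -0.12 0'
python3 - <<'E'
from h import *
for i in range(6):
    s=sense(); f=s['contact_force']; print(w2b(s['eef_pos']).round(2),s['eef_pos'][2].round(2),'Fb',(f[0]*np.cos(BY)+f[1]*np.sin(BY)).round(2),f.round(1),s['tcp_rot'].round(4), s['wrist_torque'].round(2)); shot('scene','scene20')
filt('scene20',75)
E
```

```text
clock: 28.65
eef_pos: [561.3, 1.5, 193.7]
tcp_rot: [-3.12, 0.0, 1.76]
contact_force: [-7.0, -3.6, -2.1]
opening: 0.513
[-20.18  10.18] 193.73 Fb -7.51 [-7.  -3.6 -2.1] [-3.1202e+00  3.0000e-04  1.7597e+00] [-0.5   1.05  0.02]
[-20.17  10.18] 193.75 Fb -7.31 [-6.8 -3.4 -2.6] [-3.1203e+00  3.0000e-04  1.7596e+00] [-0.52  1.11 -0.02]
[-20.15  10.17] 193.74 Fb -8.26 [-7.9 -2.8 -2.5] [-3.1203e+00  3.0000e-04  1.7596e+00] [-0.55  1.13  0.09]
[-20.17  10.15] 193.74 Fb -6.4 [-5.9 -3.4 -2.2] [-3.1202e+00  3.0000e-04  1.7596e+00] [-0.54  1.06  0.06]
[-20.16  10.16] 193.74 Fb -6.72 [-6.4 -2.6 -1.9] [-3.1203e+00  3.0000e-04  1.7596e+00] [-0.51  1.11  0.03]
[-20.16  10.18] 193.76 Fb -7.47 [-7.  -3.2 -2.9] [-3.1203e+00  3.0000e-04  1.7596e+00] [-0.51  1.13 -0.01]
scene20 filter board [76.2 10.2] yaw rel 0.003 len 140.2 n 3076
```

```bash
python3 -m creep '30 0 0.10 -0.03 0; 30 0 0.16 -0.06 0; 30 0 0.19 -0.07 0; 30 0 0.21 -0.08 0; 30 0 0.21 -0.08 0; 30 0 0.21 -0.08 0'
python3 - <<'E'
from h import *
for i in range(6):
    s=sense(); f=s['contact_force']; print(w2b(s['eef_pos']).round(2),s['eef_pos'][2].round(2),'Fb',(f[0]*np.cos(BY)+f[1]*np.sin(BY)).round(2),f.round(1),s['tcp_rot'].round(4), s['wrist_torque'].round(2)); shot('scene','scene20')
filt('scene20',75)
E
```

```text
clock: 29.55
eef_pos: [562.0, 1.7, 193.7]
tcp_rot: [-3.116, 0.0, 1.76]
contact_force: [-8.9, -3.9, 0.8]
opening: 0.512
[-19.44  10.17] 193.75 Fb -9.47 [-8.9 -3.9  0.8] [-3.1161e+00  1.0000e-04  1.7600e+00] [-0.76  1.3   0.07]
[-19.43  10.15] 193.76 Fb -9.04 [-8.3 -4.6  1.9] [-3.1162e+00  1.0000e-04  1.7599e+00] [-0.75  1.2   0.04]
[-19.45  10.15] 193.77 Fb -9.67 [-9.2 -3.3  1.6] [-3.1162e+00  1.0000e-04  1.7599e+00] [-0.67  1.26  0.06]
[-19.43  10.16] 193.76 Fb -8.97 [-8.5 -3.3  2.2] [-3.1162e+00  1.0000e-04  1.7599e+00] [-0.78  1.19  0.08]
[-19.42  10.17] 193.75 Fb -8.93 [-8.4 -3.5  1.6] [-3.1162e+00  1.0000e-04  1.7599e+00] [-0.66  1.24  0.08]
[-19.47  10.15] 193.72 Fb -9.56 [-9.  -3.7  1.5] [-3.1161e+00  1.0000e-04  1.7599e+00] [-0.71  1.2   0.04]
scene20 filter board [76.1 10.1] yaw rel 0.003 len 140.4 n 3073
```

```bash
python3 -m creep '40 0 0.15 -0.03 0; 55 0 0.10 -0.02 0; 60 0 0.08 -0.02 0; 70 0 0.05 0 0; 80 0 0.02 0 0; 90 0 0 0 0; 100 0 0 0 0; 100 0 0 0 0; 100 0 0 0 0; 100 0 0 0 0'
python3 - <<'E'
from h import *
s=sense(); print(w2b(s['eef_pos']),s['tcp_rot'].round(4))
shot('scene','scene21'); filt('scene21',75); shot('wrist','wrist21')
E
```

```text
clock: 30.85
eef_pos: [562.0, 1.6, 193.8]
tcp_rot: [-3.116, 0.0, 1.76]
contact_force: [-0.3, 0.5, -0.3]
opening: 0.999
[-19.42854296  10.14280875] [-3.1162e+00  1.0000e-04  1.7599e+00]
scene21 filter board [75.9 10.2] yaw rel 0.004 len 140.1 n 3081
```

View pics/wrist21.png

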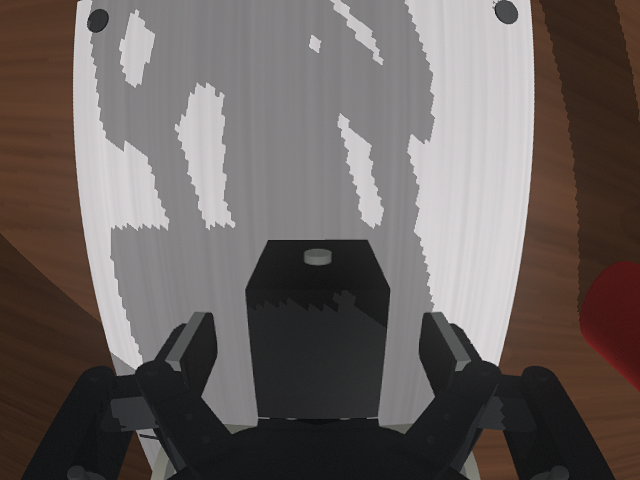

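```bash
python3 -m creep '100 0 0 -1 0; 100 0 0 -2.5 0; 100 0 0 -5 0; 100 0 -0.5 -9 0; 100 0 -2 -13 0; 100 0 -4 -16 0; 100 0 -6 -17 0; 100 0 -6 -17 0; 100 0 -6 -17 0'
python3 - <<'E'
from h import *
shot('scene','scene22'); filt('scene22',75); shot('wrist','wrist22'); shot('top','top22'); st()
E
```

```text
clock: 31.85
eef_pos: [507.5, -8.8, 366.3]
tcp_rot: [-3.118, 0.0, 1.76]
contact_force: [0.5, 0.1, -0.3]
opening: 1.0
scene22 filter board [76.1 10.3] yaw rel 0.002 len 140.1 n 3130
{'clock': 32.0, 'qpos': [-0.018, 0.224, 1.912, -0.006, 1.031, -1.775], 'qvel': [0.0, 0.009, 0.002, -0.002, 0.0, -0.001], 'joint_efforts': [-0.064, -48.537, -30.795, -0.029, 0.163, 0.002], 'eef_pos': [507.82, -8.684, 364.754], 'tcp_rot': [-3.116, -0.0, 1.76], 'contact_force': [0.75, 0.198, 0.028], 'wrist_torque': [0.012, -0.057, 0.004], 'opening': 1.0}
```

View pics/wrist22.png

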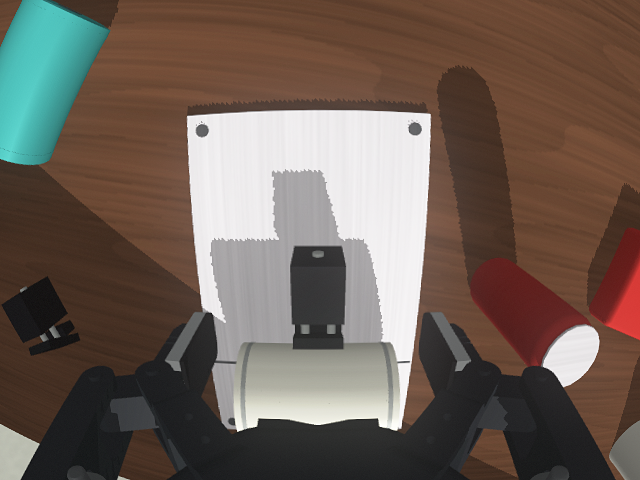

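View pics/scene22.png

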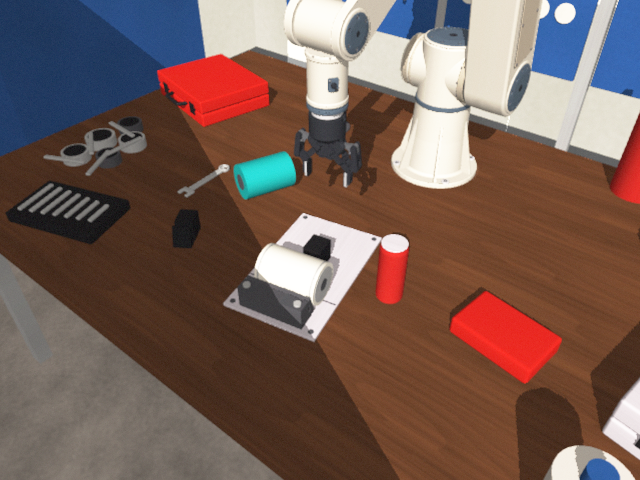

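```bash
python3 - <<'E'
from h import *
z=load('wrist22')
c=z['p'][230:360,270:370]; cv2.imwrite('pics/wc22.png',cv2.resize(cv2.convertScaleAbs(c,alpha=2),None,fx=4,fy=4,interpolation=cv2.INTER_CUBIC))
E
```

```text
(no output)
```

View pics/wc22.png

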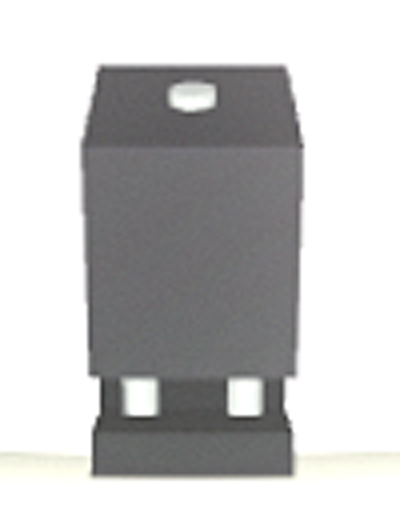

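```bash
python3 - <<'E'
from h import *
z=load('wrist22')
g=lambda a,b,h: fish(z,270+(a+.5)/4-.5,230+(b+.5)/4-.5,h)
A=[g(82,147,63),g(303,147,63),g(90,376,63),g(299,376,63),g(98,66,8),g(287,66,8)]
m=[(A[i]+A[i+1])/2 for i in(0,2,4)]
for a in m: print('mid',a.round(1),w2b(a).round(1))
d=w2b(m[1])-w2b(m[0]); print('len',np.hypot(*d),'yaw',np.arctan2(d[1],d[0]))
L=np.array([fish(z,217,362,8),fish(z,409,362,8)]); print('line',w2b(L))
E=np.array([fish(z,187,114,8),fish(z,431,114,8)]); print('back edge (-180)',w2b(E))
p=load('top22')['p'];cv2.imwrite('pics/top22v.png',p)
E
```

```text
mid [526.5  -6.6  63. ] [-55.8   8.7]
mid [576.6   3.4  63. ] [-4.8  9.2]
mid [526.6  -6.5   8. ] [-55.7   8.7]
len 51.05479414328742 yaw 0.009046913249677829
line [[  76.30354065 -100.83078497]
 [  75.49263877  107.71150558]]
back edge (-180) [[-180.17647382 -109.36953473]
 [-179.08495601  109.8548398 ]]
```

View pics/top22v.png

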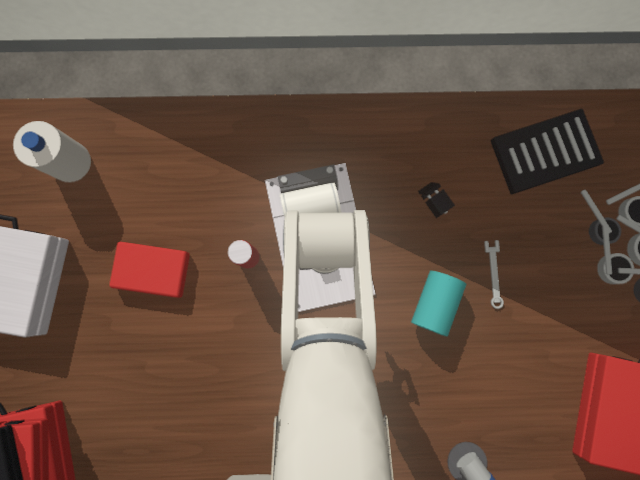

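```bash
python3 -m creep '100 0 0 0 0; 100 0 0 0 0; 100 0 0 0 0'; python3 - <<'E'
from h import *
shot('scene','scene23'); filt('scene23',75); print(sign_off())
E
```

```text
clock: 32.3
eef_pos: [508.0, -8.6, 364.2]
tcp_rot: [-3.115, -0.0, 1.76]
contact_force: [-0.0, -1.2, 0.5]
opening: 1.001
scene23 filter board [76.1 10.2] yaw rel 0.002 len 140.2 n 3132
the job is handed in; nothing more can be done
None
```

I rolled the filter along the board with the open fingers until it lay square against the stop. I then set the leftmost chock behind it, leaned on it, let go and backed off. The job was handed in at about 32 s of the 72 s allowed, and no verdict was reported.

- **Filter:** my last camera fit puts it at board x ≈ 76 mm and 0.002 rad out of square. The wrist picture also puts the line at about 76 mm, so the fit reads roughly 1 mm high. The readings after release agreed to within 0.2 mm. It sits about 10 mm to one side along y, because it started slightly skewed, so one end overhangs the stop by about 5 mm.
- **Chock:** its grip point is at board x ≈ -26 mm, about 101 mm behind the filter's axis. It is within about 0.01 rad of square, near the filter's mid-length.
- **Pressing force:** the wrist read about 9.3 N level for the last press. The force on the filter itself cannot be read. I estimate 7 to 9 N, using the stated 75 to 95 % and the small downward load I left. My earlier presses carried more downward load, so the chock dragged on the board more and less of the push would have reached the filter.
- **Fingers:** the force on the filter never read above about 8 N.
- **Tilt while pressing:** the tool leaned about 0.026 rad, which left the chock slightly nose-down in the grip. It looked flat after release, but I did not measure that.
- **Bystanders:** the spray can, wrench and red case look unmoved in the last pictures; I did not measure them.

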